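Sweep test blanks through the port of a conditioning box

TASK

Swivel the flat cover on the conditioning box aside until it is clear of the port and leave it open. Then pick up the steel straightedge and, with its upright face, push the four white blanks along the deck together, as one row, until they all drop through the port into the box; do not touch the blanks with the fingers. Leave the straightedge standing upright on the box's deck, let go of it, and leave everything else on the bench alone.

Things in the scene. Friction and masses are not known exactly. Their poses are not given: they have to be found in the camera images.
- cond_box: fixed low grey box with a flat deck. Origin: on the bench under the box, z up; +x runs along the deck from the loading end to the port. Box spans x -130..120, y -86..86; deck top at z = 60 (deck 5 thick, hollow below, inner floor z = 5). Guide rails 6 wide, 10 high on both long sides of the deck (x -130..40) leave 160 mm clear (y -80..80)
- port (a point): centre of the drop port, in the deck's top plane; axes as the box. The port is a rectangular through-hole down into the hollow box, 36 (x) by 116 (y): box x 54..90, y -58..58
- deck_start (a point): point on the deck's top in the empty strip at the loading end (box x = -104, y = 0). At the start the blanks lie within box x -66..16, y -48..48. Tall fixed equipment nearby (world, m): a black console 0.58 high left of the box, x 0.36..0.77, y 0.08..0.44, in the way of a low swing from the left; a burn tester right of it, y below -0.49, x above 0.34
- cover (a joint): swivel angle of the flat aluminium cover (126 x 48 x 4 mm, 0.5 mm above the deck) about its one pivot screw: 0 = covers the port, end stop 1.65; seen from above it opens clockwise, sweeping the free end away from the blanks and out past the end of the box; the port is clear from 1.2 up; light friction, stays where it is left
- cover_pivot (a point): axis of the cover's pivot screw (box x = 102, y = -70; vertical), screw head 12 dia, top at 66.5 above the bench; axes as the box
- cover_knob (a point): centre of the black knob on the cover's free end: upright round knob, 16 dia (12 at its foot), top 10.5 above this point, cover's top 16 below it; 116 mm from the pivot axis; turns with the cover
- straightedge: loose steel straightedge, 0.28 kg: angle section 136 long (y) standing on a flat foot 36 wide (x -18..18) and 5 thick; origin at the centre of its underside, z up. Its upright pushing face looks along its own +x, at x = 18, from the underside to z = 22. Grip rib upright across the middle: 10 thick (x -5..5), 44 long (y), top at z = 70
- straightedge_grip (a point): point half-way up the free part of the grip rib, 48 above the straightedge's underside; axes as the straightedge
- blank_1_centre (a point): one of four alike white test blanks: loose plain disc, 20 dia x 12 high, 20 g, lying flat on the deck between loading end and port; the point is its centre, 6 above its underside
- blank_2_centre (a point): one of four alike white test blanks: loose plain disc, 20 dia x 12 high, 20 g, lying flat on the deck between loading end and port; the point is its centre, 6 above its underside
- blank_3_centre (a point): one of four alike white test blanks: loose plain disc, 20 dia x 12 high, 20 g, lying flat on the deck between loading end and port; the point is its centre, 6 above its underside
- blank_4_centre (a point): one of four alike white test blanks: loose plain disc, 20 dia x 12 high, 20 g, lying flat on the deck between loading end and port; the point is its centre, 6 above its underside
- blank_1: the same blank: centre of its underside
- blank_2: the same blank: centre of its underside
- blank_3: the same blank: centre of its underside
- blank_4: the same blank: centre of its underside
- stopwatch: bystander, leave alone: grey stopwatch, 66x58x19, lying face up; origin under its middle
- ptfe_tape: bystander, leave alone: small roll of thread tape, 52 dia x 14, lying flat; origin under its middle
- brass_coupling: bystander, leave alone: brass hose coupling, 38 long x 19, lying on its side; origin under its middle
- dropper_bottle: bystander, leave alone: dropper bottle, 34 dia x 113, standing; origin under its middle
- beaker: bystander, leave alone: beaker, 60 dia x 86, standing; origin under its middle

How it is judged:
On the way, in this order (a step that is already met when the one before it is completed fails the run):
1. the cover is swivelled clear of the port (1.2 rad or more) (value of joint cover above 1.2 rad), for 0.2 s.
2. with the cover open, all four blanks, still on the deck, lie against the straightedge's pushing face at the same time (disc centre at most 16 mm ahead of the face) (x of blank_1_centre in the frame of straightedge between 0.023 and 0.034 m and y of blank_1_centre in the frame of straightedge between -0.068 and 0.068 m and z of each of blank_1_centre, blank_2_centre, blank_3_centre, blank_4_centre in the frame of cond_box above 0.058 m and x of blank_2_centre in the frame of straightedge between 0.023 and 0.034 m and y of blank_2_centre in the frame of straightedge between -0.068 and 0.068 m and x of blank_3_centre in the frame of straightedge between 0.023 and 0.034 m and y of blank_3_centre in the frame of straightedge between -0.068 and 0.068 m and x of blank_4_centre in the frame of straightedge between 0.023 and 0.034 m and y of blank_4_centre in the frame of straightedge between -0.068 and 0.068 m and value of joint cover above 1.2 rad), for 0.1 s.
At the end, for the whole second after the job is handed in: All four blanks are inside the box below the deck and at rest, the cover is open by 1.2 rad or more, and the straightedge stands upright (within 7 degrees) and still on the deck of the box (z of blank_1_centre in the frame of cond_box between 0 and 0.048 m and x of blank_1_centre in the frame of cond_box between -0.125 and 0.115 m and y of blank_1_centre in the frame of cond_box between -0.081 and 0.081 m and linear speed of each of blank_1, blank_2, blank_3, blank_4, straightedge below 0.02 m/s and z of blank_2_centre in the frame of cond_box between 0 and 0.048 m and x of blank_2_centre in the frame of cond_box between -0.125 and 0.115 m and y of blank_2_centre in the frame of cond_box between -0.081 and 0.081 m and z of blank_3_centre in the frame of cond_box between 0 and 0.048 m and x of blank_3_centre in the frame of cond_box between -0.125 and 0.115 m and y of blank_3_centre in the frame of cond_box between -0.081 and 0.081 m and z of blank_4_centre in the frame of cond_box between 0 and 0.048 m and x of blank_4_centre in the frame of cond_box between -0.125 and 0.115 m and y of blank_4_centre in the frame of cond_box between -0.081 and 0.081 m and value of joint cover above 1.2 rad and angle between straightedge's own z axis and vertical below 0.12 rad and z of straightedge in the frame of cond_box between 0.055 and 0.066 m and x of straightedge in the frame of cond_box between -0.135 and 0.125 m and y of straightedge in the frame of cond_box between -0.086 and 0.086 m); the robot touches nothing.
It fails at once if a finger touches a blank (contact force between the fingers and blank_1 above 0.5 N or contact force between the fingers and blank_2 above 0.5 N or contact force between the fingers and blank_3 above 0.5 N or contact force between the fingers and blank_4 above 0.5 N).
It fails at once if a bystander is shifted by more than 2 cm (distance of any of stopwatch, ptfe_tape, brass_coupling, dropper_bottle, beaker from where it was at the start of the episode above 0.02 m).
It also fails if it takes over 64 s, if anything falls off the work surface, if the arm or the gripper's body presses on something with over 40 N, if the wrist force passes 120 N, or if a joint passes its speed limit or range.

ROBOT

A 6-joint arm with a two-finger parallel gripper is mounted at the origin on a cart in front of the work surface, level with it; the furniture and walls round the work are solid. World frame = base frame: x ahead of the robot, y to its left, z up, the work surface at z = 0. Lengths are in m, angles in rad, forces in N, time in s.
With the tool pointing down it reaches from about 0.3 to 0.875 m from the base axis. Payload 4.2 kg.
Tool frame: the origin (TCP) lies midway between the tips of the shut fingers; the grasp point (between the pads) lies 19 mm behind it; z points along the fingers, x is the direction in which the jaws open and shut, and the axes are right-handed (so a half turn about z gives the same grasp; the last joint's range is limited). The gripper opens to 85 mm and grips with 20 to 120 N. Pads are 22 mm wide; open, the fingers measure 114 mm over their backs; the gripper's body (76 mm by 85 mm) begins 54 mm behind the grasp point. The pads swing forward as they close: fully open they stand 13 mm farther back than shut.
Start: joints at [1.084, 0.32, 1.565, -0, 1.257, -0.02], TCP at [0.259, 0.513, 0.231] pointing down, gripper open.
Joint ranges: [-3.11, 3.11], [-0.84, 2.01], [0.21, 2.61], [-1.34, 4.49], [0.05, 2.63], [-2.56, 2.56]. Speed limits (rad/s): [2.57, 2.57, 3.14, 3.14, 3.14, 3.14].

INTERFACE

Orientations are given as a 3x3 rotation matrix whose columns are the frame's x, y, z axes.
In Python, from workcell import status, camera, camera_model, arm, recognise, silhouettes, mark_of gives the robot as it stands. The module is installed in compiled form; this text tells all that it offers.
- The arm moves only by the shell command python3 -m creep 'ROWS'. ROWS is JSON, one flat list of numbers, 7 for each row, row after row: the shift along the tool's x, y, z in m, then the turn, a rotation vector about the tool's x, y, z in rad, then the opening, from 0 (shut) to 1 (fully open). In form: [x, y, z, wx, wy, wz, claw, x, y, z, wx, wy, wz, claw, ...]. A call has 1 to 8 rows; each row is the pose to reach, as a shift and turn from the pose commanded when the call began, along the tool's axes at that moment; what a row does not reach only later rows make up. A row lasts 1/8 s, in which the tool goes at most 62.5 mm and 10.7 degrees, less where a joint would pass 70% of its speed; a pose out of reach is approached as far as the arm can. A call with a gripper value outside its range is refused whole. The fingers move at their own pace and stop on an object; the grip force is fixed at half the most. Time passes only in rows, so rows that repeat a pose let the fingers close. It gives the time, the measured TCP pose, the force and the opening at its end, in the units of the state.
- status.observe(): the state, without advancing time (a new reading comes with each control period).
- camera(name): name is "side" or "top" or "wrist"; returns (picture, depth): 420x560x3 uint8, red, green, blue; 420x560 float32, m along the optical axis (not along the pixel's ray), 0 where there is no reading.
- camera_model(name): a dict with "fovy" (degrees; the focal length in pixels is half the picture's height over the tangent of half this angle, whatever the lens; pixels are square), "cx", "cy" (the principal point, pixels), "world_from_camera" (4x4, takes a point from camera to world coordinates). Camera axes: x right, y down, z forward; pixel columns grow to the right and rows downward; lengths in m; the calibration is good to about 2 mm. A picture is of the moment at which its call begins: read the wrist's pose just before it. camera_model takes no time and is no camera call; for the wrist camera it gives the pose at the moment of the call.
- arm.sign_off(): hands the job in, once; it reports no verdict.
Trained networks look in the newest picture that a camera, given by its name, has taken for a name from the list of things; names that differ only in an ending like _2 or _b are one class to them, and where a whole thing is asked for, a point or a joint stands for the part that bears it (a point fixed in the world has none). Each returns a list of dicts, best first, with "score" (0 to 1); they miss things now and then, are a little off and sometimes report something else, mostly with a low value. They report only what shows in the picture. A call takes as long as a camera call.
- recognise(camera, label): "bbox" ([left, top, width, height] in pixels, round what is visible of it).
- silhouettes(camera, label): "region" (420x560 bool, what is visible of it) and "bbox" ([left, top, width, height] in pixels, round what is visible of it).
- mark_of(camera, label): "pixel" ([column, row] in pixels: a listed point, or the origin of a listed thing).
The state is a dict: "time": time; "qpos": joint angles; "dq": joint speeds; "effort": joint torques, N m; "eef_pos": TCP position; "orientation": TCP orientation; "wrist_force": force on the tool from outside, world axes, zero at the start; "wrist_torque": the same for the moment, N m; "width": opening from 0.0 (shut) to 1.0 (fully open).
Only numpy, scipy, OpenCV 4.12 (cv2) and the standard library are available. Lean on these libraries where they do the work, as an engineer would, in place of code of your own. Each camera call takes 0.05 s, during which the arm holds its last target.

## Working session

There is one attempt and no reset: what is moved stays moved. The work goes in short steps, Python scripts to look and compute and a shell command to move; the robot and the scene stay as the last step left them, time stands still between calls to the robot, and variables do not carry over. Pictures are saved under pics/ and viewed, and the job is handed in when it is done.

```bash
mkdir -p pics; ls; cat > h.py <<'E'
import numpy as np, cv2
from workcell import status, camera, camera_model, arm, recognise, silhouettes, mark_of
def snap(cam,fn):
    p,d=camera(cam); m=camera_model(cam)
    cv2.imwrite('pics/'+fn,p[:,:,::-1]); return p,d,m
def foc(m): return 210/np.tan(np.radians(m['fovy'])/2)
def at_z(m,px,z):
    f=foc(m);T=np.array(m['world_from_camera'])
    r=T[:3,:3]@np.array([(px[0]-m['cx'])/f,(px[1]-m['cy'])/f,1.]);o=T[:3,3]
    return o+r*(z-o[2])/r[2]
def proj(m,P):
    T=np.linalg.inv(np.array(m['world_from_camera']));c=T[:3,:3]@np.array(P)+T[:3,3];f=foc(m)
    return np.array([m['cx']+f*c[0]/c[2],m['cy']+f*c[1]/c[2]])
def cloud(m,d):
    f=foc(m);T=np.array(m['world_from_camera']);v,u=np.mgrid[0:420,0:560]
    c=np.stack([(u-m['cx'])/f*d,(v-m['cy'])/f*d,d],-1)
    return c@T[:3,:3].T+T[:3,3]
E
python3 - <<'E'
from h import *
np.set_printoptions(precision=4,suppress=True)
for k,v in status.observe().items(): print(k,v)
for c in ['side','top','wrist']:
    p,d,m=snap(c,c+'0.png'); print(c,m)
for l in ['cond_box','port','deck_start','cover_pivot','cover_knob','straightedge','straightedge_grip','blank_1_centre','stopwatch','beaker','dropper_bottle','ptfe_tape','brass_coupling']:
    for c in ['top']:
        print(c,l,[(np.round(x['pixel']),round(x['score'],2)) for x in mark_of(c,l)][:6])
E
```

```text
pics
time 0.0
qpos [ 1.084   0.3203  1.5657  0.      1.2574 -0.02  ]
dq [ 0.0026 -0.0014 -0.0009 -0.0005  0.0007  0.001 ]
effort [ -0.0005 -41.5527 -23.4152  -0.0001   0.0084  -0.    ]
eef_pos [0.2585 0.5131 0.2305]
orientation [[ 0.45    0.893  -0.0009]
 [ 0.893  -0.45   -0.0016]
 [-0.0018 -0.0001 -1.    ]]
wrist_force [ 0.1816 -1.1309 -0.5998]
wrist_torque [-0.0291 -0.0213 -0.0052]
width 1.000744465544755
side {'fovy': 42.31606148511244, 'cx': 280.46630735410105, 'cy': 211.29250489415952, 'world_from_camera': array([[ 0.6232, -0.3768,  0.6853, -0.0873],
       [-0.7819, -0.3154,  0.5377, -0.7332],
       [ 0.0135, -0.871 , -0.4912,  0.5378],
       [ 0.    ,  0.    ,  0.    ,  1.    ]])}
top {'fovy': 44.9820680990951, 'cx': 285.4581783816643, 'cy': 205.29808138893515, 'world_from_camera': array([[ 0.0012, -0.9803,  0.1973,  0.3255],
       [-0.9999, -0.0042, -0.0145, -0.2407],
       [ 0.0151, -0.1973, -0.9802,  1.076 ],
       [ 0.    ,  0.    ,  0.    ,  1.    ]])}
wrist {'fovy': 65.22178448353081, 'cx': 275.48929866913784, 'cy': 212.8369540077999, 'world_from_camera': array([[ 0
[... 207 characters left out ...]
 0.78)]
top port [(array([258., 186.]), 0.91), (array([360., 207.]), 0.21)]
top deck_start [(array([175., 204.]), 0.73)]
top cover_pivot [(array([277., 215.]), 0.78)]
top cover_knob [(array([252., 164.]), 0.91)]
top straightedge [(array([310., 294.]), 0.78)]
top straightedge_grip [(array([310., 296.]), 0.59), (array([214., 213.]), 0.33)]
top blank_1_centre [(array([225., 195.]), 0.42)]
top stopwatch [(array([350., 253.]), 0.97)]
top beaker [(array([270., 128.]), 0.94)]
top dropper_bottle [(array([217., 130.]), 0.87), (array([267., 127.]), 0.62), (array([224., 195.]), 0.5)]
top ptfe_tape [(array([360., 207.]), 0.55)]
top brass_coupling [(array([310., 292.]), 0.6), (array([339., 133.]), 0.57)]
```

View pics/top0.png

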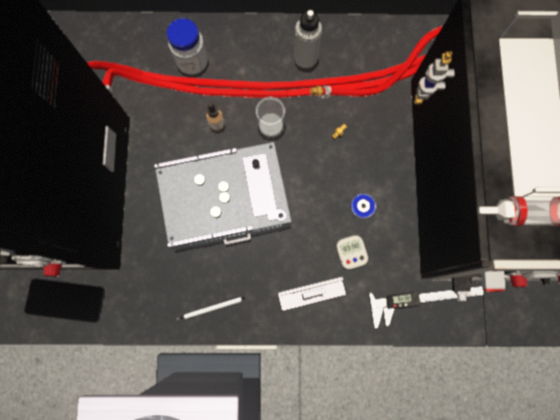

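View pics/side0.png

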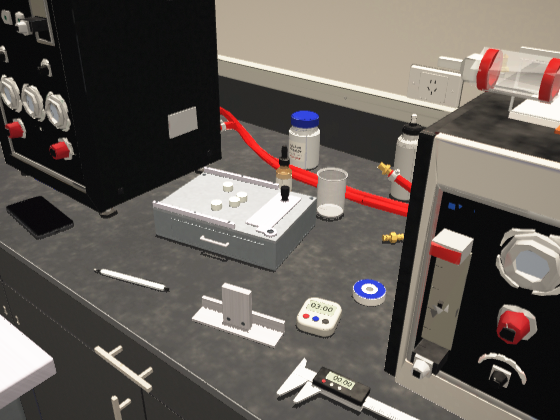

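View pics/wrist0.png

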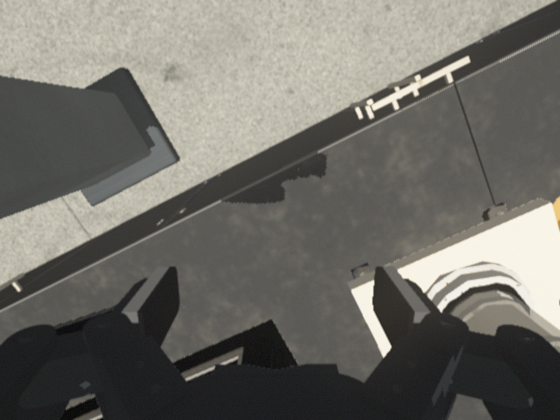

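```bash
python3 - <<'E'
from h import *
p=cv2.imread('pics/top0.png'); cv2.imwrite('pics/top0z.png',cv2.resize(p[90:340,130:430],None,fx=2.6,fy=2.6,interpolation=cv2.INTER_CUBIC)[:600,:800])
E
```

```text
(no output)
```

View pics/top0z.png

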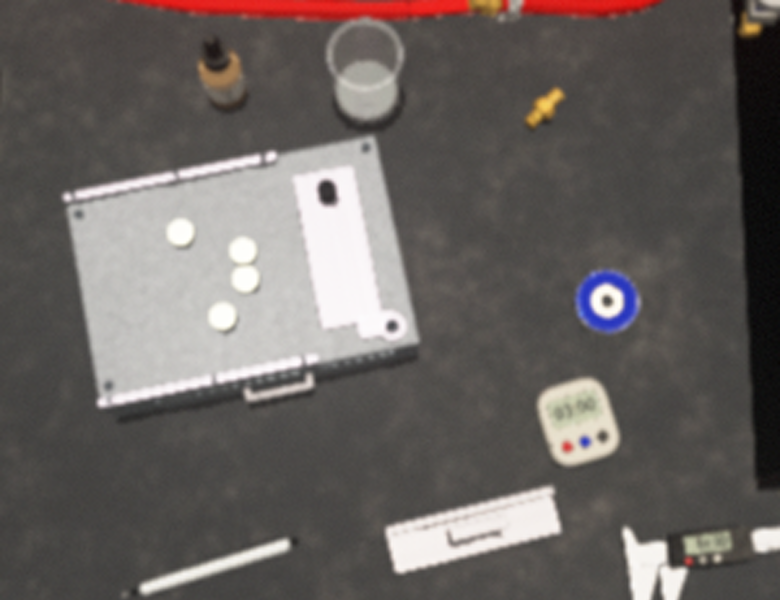

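```bash
cat > est.py <<'E'
from h import *
def boxpose(m,p,d):
    C=cloud(m,d); 
    M=(abs(C[...,2]-.06)<.006)&(C[...,0]>.3)&(C[...,0]<.75)&(C[...,1]>-.3)&(C[...,1]<.06)
    n,l,s,_=cv2.connectedComponentsWithStats(M.astype(np.uint8)); k=1+np.argmax(s[1:,4]); M=l==k
    P=C[M][:,:2]; return cv2.minAreaRect((P*1000).astype(np.float32)), np.median(C[M][:,2])
E
python3 - <<'E'
from est import *
np.set_printoptions(precision=4,suppress=True)
for c in ['top','side']:
    p,d,m=snap(c,c+'1.png'); r,z=boxpose(m,p,d); print(c,r,z, 'bench z',np.median(cloud(m,d)[...,2]))
    ps={}
    for l,z in [('port',.06),('deck_start',.06),('cover_pivot',.0665),('cover_knob',.0805),('straightedge',0),('straightedge_grip',.048),('beaker',0),('dropper_bottle',0),('blank_1_centre',.066)]:
        for x in mark_of(c,l)[:4]: print(c,l,x['score'].__round__(2),np.round(x['pixel']),at_z(m,x['pixel'],z))
    C=cloud(m,d)
    M=(C[...,2]>.003)&(C[...,2]<.035)&(C[...,0]>.2)&(C[...,0]<.38)&(C[...,1]>-.4)&(C[...,1]<-.15)
    n,l,s,_=cv2.connectedComponentsWithStats(M.astype(np.uint8))
    for k in range(1,n):
        if s[k,4]>60: print(s[k],cv2.minAreaRect((C[l==k][:,:2]*1000).astype(np.float32)))
    # rib top
    M=(C[...,2]>.05)&(C[...,2]<.08)&(C[...,0]>.2)&(C[...,0]<.38)&(C[...,1]>-.4)&(C[...,1]<-.15)
    if M.sum()>5:print('rib',M.sum(),cv2.minAreaRect((C[M][:,:2]*1000).astype(np.float32)),C[M][:,2].max())
E
```

```text
top ((553.8646850585938, -125.85713195800781), (173.4642791748047, 250.51707458496094), 12.205469131469727) 0.06106333203785752 bench z 0.002841189875529171
top port 0.57 [260. 184.] [ 0.5745 -0.203   0.06  ]
top port 0.43 [309. 296.] [ 0.3474 -0.3028  0.06  ]
top deck_start 0.65 [176. 203.] [ 0.5334 -0.032   0.06  ]
top cover_pivot 0.91 [278. 216.] [ 0.5064 -0.2402  0.0665]
top cover_pivot 0.38 [200. 181.] [ 0.5778 -0.0819  0.0665]
top cover_knob 0.8 [256. 161.] [ 0.6183 -0.1945  0.0805]
top straightedge 0.71 [309. 293.] [ 0.3551 -0.307   0.    ]
top straightedge 0.49 [203. 177.] [ 0.6039 -0.0761  0.    ]
top straightedge 0.39 [227. 198.] [ 0.5579 -0.1299  0.    ]
top straightedge_grip 0.81 [310. 294.] [ 0.3512 -0.306   0.048 ]
top beaker 0.82 [268. 125.] [ 0.724  -0.2167  0.    ]
top beaker 0.6 [310. 293.] [ 0.3557 -0.3088  0.    ]
top dropper_bottle 0.61 [218. 127.] [ 0.719  -0.1063  0.    ]
top blank_1_centre 0.54 [226. 197.] [ 0.5459 -0.1342  0.066 ]
[276 281  72  30 999] ((354.0172119140625, -310.88262939453125), (44.31494140625, 144.44386291503906), 12.799532890319824)
rib 121
[... 739 characters left out ...]
 ]
side straightedge_grip 0.95 [236. 303.] [ 0.3492 -0.313   0.048 ]
side straightedge_grip 0.54 [282. 193.] [ 0.6554 -0.1538  0.048 ]
side beaker 0.75 [328. 212.] [ 0.7215 -0.22    0.    ]
side dropper_bottle 0.87 [282. 196.] [ 0.7153 -0.1059  0.    ]
side dropper_bottle 0.61 [214. 204.] [ 0.6001 -0.0182  0.    ]
side blank_1_centre 0.63 [234. 206.] [ 0.5335 -0.1394  0.066 ]
side blank_1_centre 0.43 [227. 188.] [ 0.5767 -0.0825  0.066 ]
[ 192  296   90   51 2010] ((354.6916809082031, -310.0119934082031), (39.34392547607422, 137.4272918701172), 13.593552589416504)
rib 451 ((353.60791015625, -310.06231689453125), (12.559820175170898, 44.65200424194336), 16.021825790405273) 0.07104871013107139
```

```bash
python3 -m creep '[-0.053,0,-0.01,0,0,0,0, -0.106,0,-0.02,0,0,0,0, -0.159,0,-0.03,0,0,0,0, -0.212,0,-0.04,0,0,0,0, -0.262,0,-0.05,0,0,0,0, -0.27,0.05,-0.05,0,0,0,0, -0.279,0.098,-0.05,0,0,0,0, -0.297,0.14,-0.05,0,0,0,0]'; python3 -c "
from h import *
s=status.observe();print(s['qpos'],s['orientation'])"
```

```text
time: 2.8
eef_pos: [0.2512, 0.1844, 0.2818]
orientation: [[0.449, 0.893, 0.002], [0.893, -0.449, 0.001], [0.002, 0.001, -1.0]]
wrist_force: [2.0, -0.1, 0.6]
width: 0.002
[ 5.96218783e-01 -1.48639460e-01  1.96425135e+00 -1.01887289e-07
  1.32402844e+00 -5.08413909e-01] [[ 4.49461180e-01  8.93298404e-01  1.61553307e-03]
 [ 8.93298237e-01 -4.49463078e-01  1.09618152e-03]
 [ 1.70533967e-03  9.50461802e-04 -9.99998094e-01]]
```

```bash
python3 - <<'E'
from h import *
np.set_printoptions(precision=4,suppress=True)
for c in ['top','side']:
    p,d,m=snap(c,c+'2.png'); C=cloud(m,d); np.save('pics/'+c+'2d.npy',d)
    M=(p.max(-1)<70)&(C[...,2]>.066)&(C[...,2]<.1)&(abs(C[...,0]-.615)<.03)&(abs(C[...,1]+.19)<.03)
    P=C[M]; print(c,M.sum(),P.mean(0),P.min(0),P.max(0)); T=P[P[:,2]>.086]; print(T.mean(0),T.min(0),T.max(0))
    # blanks
    M=((C[...,2]>.067)&(C[...,2]<.08)&(p.min(-1)>150)).astype(np.uint8)
    n,l,s,ce=cv2.connectedComponentsWithStats(M)
    O=np.array([.555,-.1304]);a=np.radians(-77.8);R=np.array([[np.cos(a),-np.sin(a)],[np.sin(a),np.cos(a)]])
    for k in range(1,n):
        if 15<s[k,4]<400:
            q=at_z(m,ce[k],.072)[:2]; print(s[k],q,'box',R.T@(q-O))
E
```

```text
top 24 [ 0.6097 -0.1947  0.0902] [ 0.6042 -0.1979  0.0867] [ 0.6171 -0.1917  0.0937]
[ 0.6097 -0.1947  0.0902] [ 0.6042 -0.1979  0.0867] [ 0.6171 -0.1917  0.0937]
[260 120  22   8  43] [ 0.7    -0.2242] box [0.1223 0.1219]
[154 150  77  18 234] [ 0.6253 -0.0668] box [-0.0473  0.0822]
[259 171   8   8  16] [ 0.592  -0.2087] box [0.0843 0.0196]
[195 175  10  10  78] [ 0.5807 -0.0801] box [-0.0437  0.0357]
[219 182  10  10  76] [ 0.5659 -0.1288] box [0.0008 0.011 ]
[220 193  10  10  76] [ 0.5435 -0.1315] box [-0.0014 -0.0115]
[211 207  10  10  78] [ 0.5141 -0.1145] box [-0.0241 -0.0366]
[168 227  84  20 268] [ 0.4641 -0.1037] box [-0.0453 -0.0832]
[303 288  23  10 115] [ 0.3537 -0.3109] box [ 0.1339 -0.2349]
side 103 [ 0.6094 -0.1954  0.0813] [ 0.6038 -0.2022  0.0664] [ 0.6203 -0.1866  0.0915]
[ 0.6106 -0.1942  0.089 ] [ 0.6045 -0.2022  0.0861] [ 0.6203 -0.1866  0.0915]
[292 137  24   7 118] [ 0.8567 -0.0578] box [-0.0072  0.3102]
[204 167  75  20 182] [ 0.6224 -0.0764] box [-0.0386  0.0773]
[322 180  22   9 128] [ 0.7069 -0.2339] box [0.1332 0.1266]
[223 182  10   7  53] [ 0.5784 -0.0817] box [-0.0427  0.0331]
[229 192  18  12 117] [ 0.5518 -0.1316] box [ 0.0004 -0.0034]
[153 201  82  24 234] [ 0.4618 -0.1114] box [-0.0383 -0.0871]
[211 200  11   7  65] [ 0.5119 -0.1161] box [-0.0231 -0.0391]
[222 283  30  12 138] [ 0.3516 -0.3126] box [ 0.1351 -0.2373]
[440 371  17   9  17] [ 0.387  -0.6084] box [ 0.4318 -0.2652]
[437 376  21  12  28] [ 0.3773 -0.6098] box [ 0.431 -0.275]
[466 391  32  17  41] [ 0.3772 -0.6502] box [ 0.4705 -0.2836]
[508 413  14   7  23] [ 0.3775 -0.6864] box [ 0.5059 -0.291 ]
```

```bash
python3 -m creep '[-0.035,0.05,0,0,0,0,0, -0.076,0.091,0,0,0,0,0, -0.127,0.124,0,0,0,0,0, -0.178,0.156,0,0,0,0,0, -0.214,0.207,0,0,0,-0.19,0, -0.218,0.265,0,0,0,-0.38,0.35, -0.222,0.324,0,0,0,-0.57,0.35, -0.218,0.377,0,0,0,-0.76,0.35]'; python3 -c "
from h import *
s=status.observe();print(s['qpos'])"
```

```text
time: 3.9
eef_pos: [0.4907, -0.1797, 0.2811]
orientation: [[-0.256, 0.967, 0.0], [0.967, 0.256, 0.0], [0.0, 0.0, -1.0]]
wrist_force: [0.0, 0.7, 0.7]
width: 0.346
[-3.73430131e-01  2.07947473e-01  1.59365747e+00  4.72142533e-04
  1.33979486e+00 -2.20308947e+00]
```

```bash
python3 -m creep '[-0.02,0.055,0.02,0,0,0,0.4, -0.045,0.112,0.05,0,0,0,0.4, -0.045,0.112,0.10,0,0,0,0.4, -0.045,0.112,0.15,0,0,0,0.4, -0.045,0.112,0.165,0,0,0,0.4, -0.045,0.112,0.165,0,0,0,0.4]'; python3 -c "
from h import *
snap('wrist','w3.png');m=camera_model('wrist');print(proj(m,[.6105,-.1945,.091]))"
```

```text
time: 4.65
eef_pos: [0.6086, -0.194, 0.1163]
orientation: [[-0.251, 0.968, -0.0], [0.968, 0.251, 0.0], [0.0, -0.0, -1.0]]
wrist_force: [-0.5, 0.2, 0.4]
width: 0.4
[275.43045203 250.95255894]
```

View pics/w3.png

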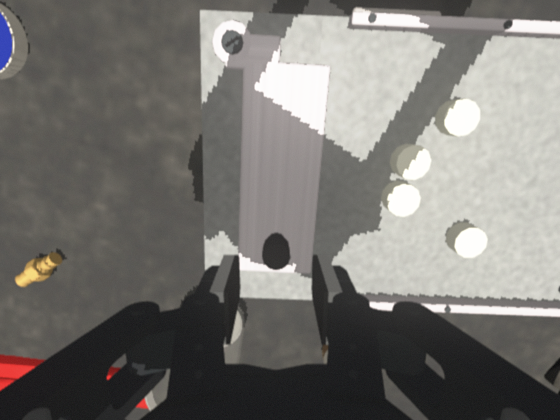

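```bash
python3 -m creep '[0,0.002,0.022,0,0,0,0.4, 0,0.002,0.044,0,0,0,0.4, 0,0.002,0.044,0,0,0,0.4]'; python3 - <<'E'
from h import *
s=status.observe();O=np.array(s['orientation']);p=np.array(s['eef_pos']);c=np.array([.5085,-.2447])
r0=np.array([.6105,-.1945])-c
for k in range(1,9):
    t=-.186*k;R=np.array([[np.cos(t),-np.sin(t)],[np.sin(t),np.cos(t)]])
    q=c+R@r0;d=O.T@np.r_[q-p[:2],0];print(k,np.round(d,3),.186*k,q)
E
```

```text
time: 5.08
eef_pos: [0.6107, -0.1941, 0.0734]
orientation: [[-0.251, 0.968, 0.001], [0.968, 0.251, -0.0], [-0.0, 0.001, -1.0]]
wrist_force: [0.3, 0.1, 0.5]
width: 0.402
1 [-0.021  0.002  0.   ] 0.186 [ 0.61802414 -0.21422866]
2 [-0.042  0.     0.   ] 0.372 [ 0.62177009 -0.23500846]
3 [-0.063 -0.005  0.   ] 0.558 [ 0.62160864 -0.25612259]
4 [-0.082 -0.014  0.   ] 0.744 [ 0.61754535 -0.27684268]
5 [-0.099 -0.027  0.   ] 0.9299999999999999 [ 0.60972039 -0.29645397]
6 [-0.113 -0.042  0.   ] 1.116 [ 0.59840369 -0.31427993]
7 [-0.125 -0.06  -0.   ] 1.302 [ 0.58398564 -0.32970563]
8 [-0.132 -0.079 -0.   ] 1.488 [ 0.56696361 -0.34219895]
```

```bash
python3 -m creep '[-0.021,0.002,0,0,0,0.186,0.4, -0.042,0,0,0,0,0.372,0.4, -0.063,-0.005,0,0,0,0.558,0.4, -0.082,-0.014,0,0,0,0.744,0.4, -0.099,-0.027,0,0,0,0.93,0.4, -0.113,-0.042,0,0,0,1.116,0.4, -0.125,-0.06,0,0,0,1.302,0.4, -0.132,-0.079,0,0,0,1.488,0.4]'; python3 - <<'E'
from h import *
snap('side','s4.png');s=status.observe();print(s['qpos'],s['eef_pos'],s['orientation'],s['wrist_force'])
E
```

```text
time: 6.08
eef_pos: [0.5685, -0.3433, 0.0755]
orientation: [[0.946, 0.324, 0.006], [0.324, -0.946, -0.003], [0.004, 0.005, -1.0]]
wrist_force: [1.1, 0.2, -0.4]
width: 0.401
[-5.63419033e-01  5.74493002e-01  1.55780245e+00 -1.55507430e-03
  1.00523039e+00 -8.87566777e-01] [ 0.56596742 -0.3444263   0.07543524] [[ 0.9476555   0.31928289  0.00273746]
 [ 0.31929088 -0.94765107 -0.00328228]
 [ 0.00154618  0.00398451 -0.99999087]] [-2.30324168 -0.41392217 -0.92567449]
```

View pics/s4.png

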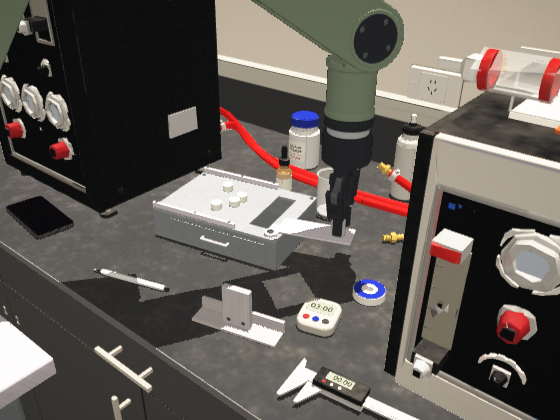

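```bash
python3 -m creep '[0,0,-0.03,0,0,0,0.4, 0,0,-0.085,0,0,0,0.45, -0.045,-0.02,-0.12,0,0,0.02,0.55, -0.095,-0.05,-0.12,0,0,0.05,0.55, -0.145,-0.075,-0.10,0,0,0.09,0.55, -0.19,-0.1,-0.08,0,0,0.09,0.55, -0.19,-0.1,-0.06,0,0,0.09,0.55, -0.19,-0.1,-0.06,0,0,0.09,0.55]'; python3 - <<'E'
from h import *
snap('wrist','w5.png');m=camera_model('wrist');print(proj(m,[.3537,-.3105,.07]))
snap('side','s5.png')
s=status.observe();print(s['qpos'],s['eef_pos'],s['orientation'],s['wrist_force'])
O=np.array(s['orientation']);print(O.T@(np.array([.3537,-.3105,.031])-s['eef_pos']),np.degrees(np.arctan2(O[1,0],O[0,0])))
p,d,m=snap('top','t5.png');C=cloud(m,d)
M=(p.max(-1)<70)&(C[...,2]>.066)&(C[...,2]<.1)&(abs(C[...,0]-.57)<.06)&(abs(C[...,1]+.34)<.06)
P=C[M];print(M.sum(),P.mean(0))
E
```

```text
time: 7.12
eef_pos: [0.3547, -0.31, 0.1334]
orientation: [[0.97, 0.245, 0.001], [0.245, -0.97, -0.001], [0.001, 0.001, -1.0]]
wrist_force: [-0.1, 0.7, -0.0]
width: 0.552
[272.09913346 227.07886471]
[-7.42139913e-01  2.48484337e-01  1.93844147e+00  2.51102797e-04
  9.50999220e-01 -9.89950736e-01] [ 0.35603946 -0.31080419  0.13408327] [[ 0.96948428  0.24513701  0.00284128]
 [ 0.24514375 -0.96948395 -0.00232818]
 [ 0.00218385  0.00295366 -0.99999325]] [ 0.25815677 -0.44389937  0.46581735]
[-0.00241862 -0.00117287  0.10307522] 14.190363516969532
27 [ 0.57118104 -0.34011572  0.09074511]
```

View pics/w5.png

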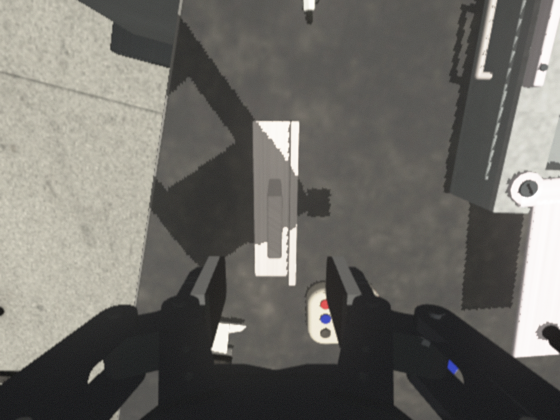

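View pics/t5.png

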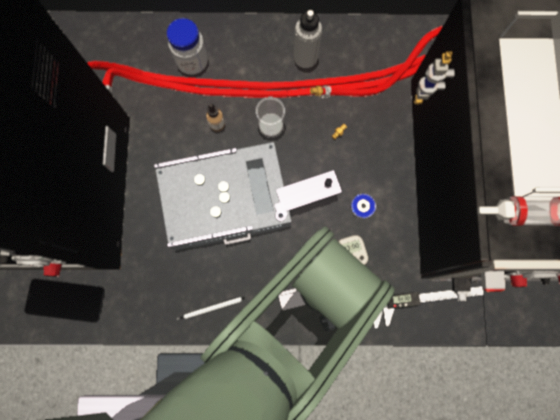

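```bash
python3 -m creep '[-0.001,-0.001,0.04,0,0,0.01,0.55, -0.001,-0.001,0.08,0,0,0.01,0.55, -0.001,-0.001,0.1,0,0,0.01,0.55, -0.001,-0.001,0.1,0,0,0.01,0.3, -0.001,-0.001,0.1,0,0,0.01,0, -0.001,-0.001,0.1,0,0,0.01,0, -0.001,-0.001,0.1,0,0,0.01,0, -0.001,-0.001,0.1,0,0,0.01,0]'; python3 - <<'E'
from h import *
s=status.observe();print(s['width'],s['qpos'],s['eef_pos'],s['orientation'],s['wrist_force'])
E
```

```text
time: 8.28
eef_pos: [0.3543, -0.3099, 0.0334]
orientation: [[0.972, 0.234, 0.002], [0.234, -0.972, -0.002], [0.002, 0.002, -1.0]]
wrist_force: [-1.1, 0.5, 6.2]
width: 0.111
0.1112862563055379 [-7.43299098e-01  3.85721718e-01  2.06301457e+00  3.28877991e-04
  6.89985159e-01 -9.79771962e-01] [ 0.35425013 -0.30990125  0.0333738 ] [[ 0.97222766  0.23402625  0.00225557]
 [ 0.2340304  -0.97222763 -0.00178889]
 [ 0.00177428  0.00226708 -0.99999586]] [-1.0937002   0.47186958  6.16511582]
```

```bash
python3 -m creep '[0,0,-0.03,0,0,0,0, 0,0,-0.08,0,0,0,0, 0,0,-0.13,0,0,0.18,0, 0.03,-0.03,-0.135,0,0,0.36,0, 0.06,-0.06,-0.135,0,0,0.54,0, 0.095,-0.09,-0.135,0,0,0.72,0, 0.13,-0.12,-0.135,0,0,0.9,0, 0.16,-0.15,-0.135,0,0,1.08,0]'; python3 - <<'E'
from h import *
s=status.observe();O=np.array(s['orientation']);y=np.arctan2(O[1,0],O[0,0]);print(s['width'],s['eef_pos'],s['wrist_force'],np.degrees(y))
print(O.T@(np.array([.533,-.0288,.17])-s['eef_pos']), 'rot',y-np.radians(-77.8))
E
```

```text
time: 9.28
eef_pos: [0.474, -0.1244, 0.1668]
orientation: [[0.66, -0.751, -0.001], [-0.751, -0.66, 0.0], [-0.001, 0.001, -1.0]]
wrist_force: [1.0, -1.0, -1.8]
width: 0.112
0.1123116853440687 [ 0.47397567 -0.12444798  0.16684608] [ 0.98565976 -1.00487023 -1.81558448] -48.674911775652234
[-0.03285689 -0.10748297 -0.00319217] rot 0.5083286844486974
```

```bash
python3 -m creep '[-0.01,-0.036,0,0,0,0.17,0, -0.022,-0.072,0,0,0,0.34,0, -0.033,-0.107,0,0,0,0.508,0, -0.033,-0.107,0,0,0,0.508,0, -0.033,-0.107,0,0,0,0.508,0]'; python3 - <<'E'
from h import *
np.set_printoptions(precision=4,suppress=True)
snap('wrist','w6.png');p,d,m=snap('top','t6.png');snap('side','s6.png')
s=status.observe();O=np.array(s['orientation']);y=np.arctan2(O[1,0],O[0,0]);print(s['width'],s['eef_pos'],s['wrist_force'],np.degrees(y),O)
m=camera_model('wrist')
a=np.radians(-77.8);R=np.array([[np.cos(a),-np.sin(a)],[np.sin(a),np.cos(a)]])
for q in [(-130,86),(-130,-86),(40,80),(40,-80),(54,58),(54,-58)]: print(q,proj(m,np.r_[np.array([.555,-.1304])+R@(np.array(q)/1000),.06]))
E
```

```text
time: 9.9
eef_pos: [0.5309, -0.0303, 0.1667]
orientation: [[0.219, -0.976, -0.002], [-0.976, -0.219, -0.0], [-0.0, 0.002, -1.0]]
wrist_force: [-0.5, -0.1, -2.4]
width: 0.105
0.10757083970886655 [ 0.5312 -0.0309  0.1672] [-0.1765 -0.7624 -2.0471] -77.48695955348978 [[ 0.2167 -0.9762 -0.0007]
 [-0.9762 -0.2167 -0.0001]
 [-0.0001  0.0007 -1.    ]]
(-130, 86) [236.9937  92.1209]
(-130, -86) [242.3707 304.4647]
(40, 80) [472.8811 102.371 ]
(40, -80) [440.6788 299.2326]
(54, 58) [486.6493 133.8136]
(54, -58) [461.1768 276.0134]
```

View pics/w6.png

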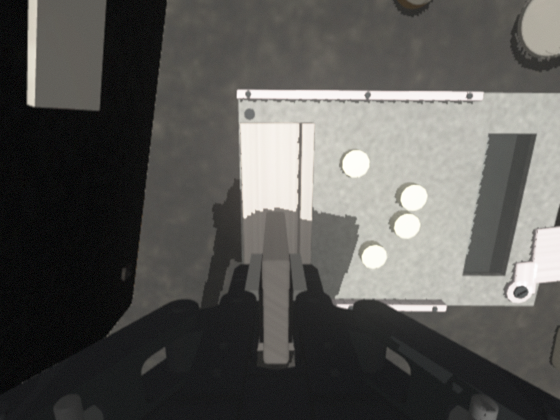

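View pics/s6.png

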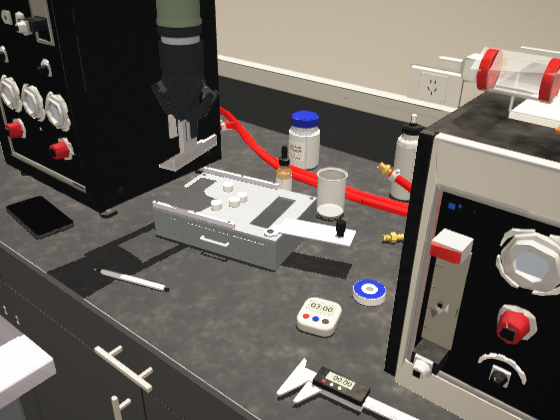

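```bash
python3 - <<'E'
from h import *
m=camera_model('wrist');s=status.observe();O=np.array(s['orientation']);p=np.array(s['eef_pos'])
for q in [(-.018,-.068),(.018,-.068),(.015,-.068)]:
  for z in (.0286,.0116): print(q,z,proj(m,p+O@np.array([q[0],q[1],z])))
E
python3 -m creep '[0,0,0.03,0,0,0,0, 0,0,0.06,0,0,0,0, 0,0,0.07,0,0,0,0, 0,0,0.072,0,0,0,0, 0,0,0.073,0,0,0,0, 0,0,0.073,0,0,0,0]'
```

```text
(-0.018, -0.068) 0.0286 [239.18071127 123.48002315]
(-0.018, -0.068) 0.0116 [235.20735219 124.04515397]
(0.018, -0.068) 0.0286 [310.75545661 123.49115488]
(0.018, -0.068) 0.0116 [314.64254249 124.05745216]
(0.015, -0.068) 0.0286 [304.79138255 123.49022732]
(0.015, -0.068) 0.0116 [308.02354443 124.0564274 ]
time: 10.8
eef_pos: [0.5325, -0.0302, 0.0952]
orientation: [[0.217, -0.976, 0.002], [-0.976, -0.217, -0.0], [0.0, -0.002, -1.0]]
wrist_force: [1.3, 0.2, -2.0]
width: 0.106
```

```bash
python3 -m creep '[0,0,0.0005,0,0,0,0, 0,0,0.001,0,0,0,0, 0,0,0.0015,0,0,0,0, 0,0,0.0015,0,0,0,0]';python3 -m creep '[0,0,0.0005,0,0,0,0, 0,0,0.001,0,0,0,0, 0,0,0.001,0,0,0,0]'; python3 -c "
from h import *
s=status.observe();print(s['eef_pos'],s['wrist_force'])"
```

```text
time: 11.3
eef_pos: [0.5321, -0.0301, 0.0934]
orientation: [[0.217, -0.976, 0.001], [-0.976, -0.217, 0.0], [0.0, -0.001, -1.0]]
wrist_force: [-0.3, 1.2, 4.8]
width: 0.112
time: 11.68
eef_pos: [0.5321, -0.03, 0.0934]
orientation: [[0.217, -0.976, 0.001], [-0.976, -0.217, 0.0], [0.0, -0.001, -1.0]]
wrist_force: [-3.0, 1.4, 11.3]
width: 0.109
[ 0.53214924 -0.03001467  0.09341096] [-3.02004877  1.36903459 11.33034347]
```

```bash
python3 -m creep '[0,0,-0.001,0,0,0,0, 0.006,0,-0.001,0,0,0,0, 0.014,0,-0.001,0,0,0,0, 0.023,0,-0.001,0,0,0,0, 0.032,0,-0.001,0,0,0,0, 0.041,0,-0.001,0,0,0,0, 0.05,0,-0.001,0,0,0,0, 0.058,0,-0.001,0,0,0,0]';python3 -m creep '[0.007,0,0,0,0,0,0, 0.014,0,0,0,0,0,0, 0.021,0,0,0,0,0,0, 0.027,0,0,0,0,0,0, 0.032,0,0,0,0,0,0, 0.036,0,0,0,0,0,0, 0.036,0,0,0,0,0,0]'; python3 - <<'E'
from h import *
snap('wrist','w7.png');snap('side','s7.png');s=status.observe();print(s['eef_pos'],s['wrist_force'],s['width'])
d=np.array(s['eef_pos'][:2])-[.555,-.1304];a=np.radians(-77.8);print(d@[np.cos(a),np.sin(a)],d@[-np.sin(a),np.cos(a)])
E
```

```text
time: 12.68
eef_pos: [0.5449, -0.0863, 0.0935]
orientation: [[0.216, -0.976, 0.001], [-0.976, -0.216, 0.002], [-0.002, -0.001, -1.0]]
wrist_force: [-1.0, 4.8, 7.4]
width: 0.108
time: 13.55
eef_pos: [0.5527, -0.1216, 0.0935]
orientation: [[0.216, -0.976, 0.001], [-0.976, -0.216, 0.001], [-0.001, -0.001, -1.0]]
wrist_force: [0.2, 4.2, 6.6]
width: 0.108
[ 0.55271702 -0.12158882  0.09345671] [-0.68647512  3.50287906  6.15880897] 0.11331739565367174
-0.009094638234012636 -0.00036940277480056194
```

View pics/w7.png

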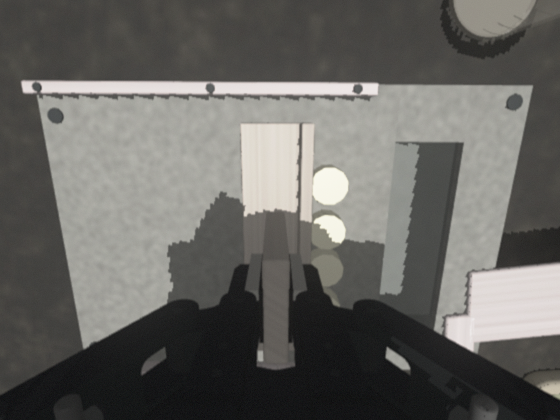

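View pics/s7.png

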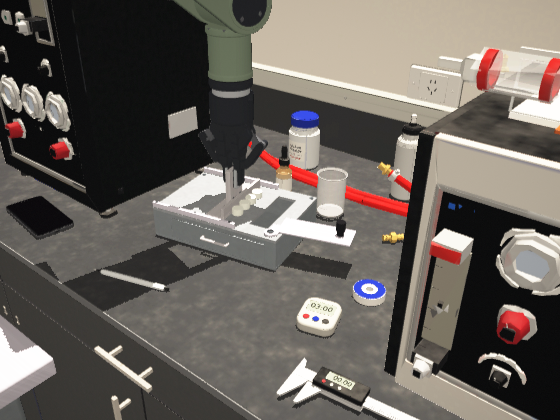

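```bash
python3 -m creep '[0.003,0,0,0,0,0,0, 0.007,0,0,0,0,0,0, 0.011,0,0,0,0,0,0, 0.015,0,0,0,0,0,0, 0.019,0,0,0,0,0,0, 0.023,0,0,0,0,0,0, 0.027,0,0,0,0,0,0, 0.031,0,0,0,0,0,0]';python3 -m creep '[0.004,0,0,0,0,0,0, 0.008,0,0,0,0,0,0, 0.012,0,0,0,0,0,0, 0.016,0,0,0,0,0,0, 0.019,0,0,0,0,0,0, 0.022,0,0,0,0,0,0, 0.022,0,0,0,0,0,0]'; python3 - <<'E'
from h import *
snap('wrist','w8.png');snap('side','s8.png');s=status.observe();print(s['eef_pos'],s['wrist_force'],s['width'])
d=np.array(s['eef_pos'][:2])-[.555,-.1304];a=np.radians(-77.8);print(d@[np.cos(a),np.sin(a)],d@[-np.sin(a),np.cos(a)])
E
```

```text
time: 14.65
eef_pos: [0.5592, -0.1513, 0.0935]
orientation: [[0.217, -0.976, 0.0], [-0.976, -0.217, 0.002], [-0.002, -0.001, -1.0]]
wrist_force: [-1.2, 6.4, 8.0]
width: 0.11
time: 15.52
eef_pos: [0.564, -0.1731, 0.0934]
orientation: [[0.217, -0.976, 0.001], [-0.976, -0.217, 0.001], [-0.001, -0.001, -1.0]]
wrist_force: [-0.9, 3.6, 6.7]
width: 0.112
[ 0.56406544 -0.17312137  0.09345157] [-0.85311457  3.70309445  5.59531045] 0.10449070051741441
0.04367229448569758 -0.00016738109868526265
```

View pics/w8.png

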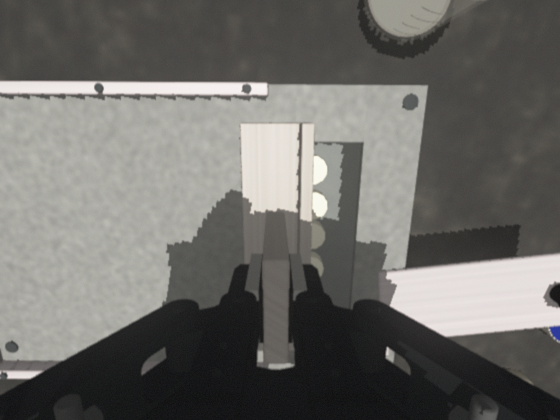

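View pics/s8.png

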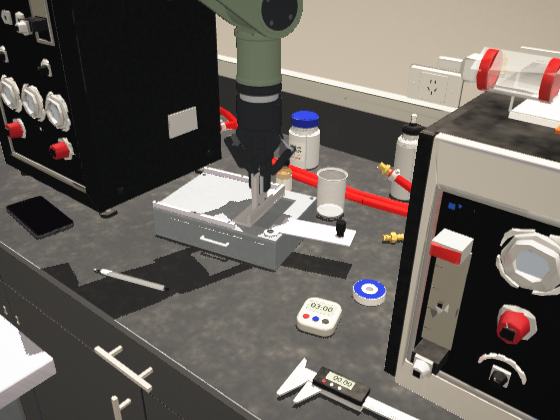

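```bash
python3 -m creep '[-0.005,0,0,0,0,0,0, -0.013,0,0,0,0,0,0, -0.022,0,0,0,0,0,0, -0.031,0,0,0,0,0,0, -0.039,0,0,0,0,0,0, -0.045,0,0,0,0,0,0, -0.048,0,0,0,0,0,0, -0.048,0,0,0,0,0,0]'; python3 - <<'E'
from h import *
p,d,m=snap('wrist','w9.png');m=camera_model('wrist');C=cloud(m,d)
M=((p.min(-1)>110)&(C[...,2]<.045)&(C[...,2]>.008)).astype(np.uint8)
a=np.radians(-77.8);R=np.array([[np.cos(a),-np.sin(a)],[np.sin(a),np.cos(a)]])
n,l,s,ce=cv2.connectedComponentsWithStats(M)
for k in range(1,n):
    if s[k,4]>60: q=C[l==k].mean(0); print(s[k],q,R.T@(q[:2]-[.555,-.1304]))
E
```

```text
time: 16.62
eef_pos: [0.5539, -0.1267, 0.0934]
orientation: [[0.218, -0.976, 0.002], [-0.976, -0.218, -0.001], [0.001, -0.001, -1.0]]
wrist_force: [-0.3, -1.7, 6.0]
width: 0.108
[ 445    0   69   37 1756] [ 0.70112227 -0.21023915  0.02690889] [0.10891531 0.12595024]
[381 155  17  30 343] [ 0.60718841 -0.19280624  0.01681725] [0.07202555 0.0378218 ]
[375 190  21  59 719] [ 0.57305236 -0.20079057  0.01663654] [0.07261577 0.00276939]
[372 256  16  25 306] [ 0.53678899 -0.2084606   0.01668778] [ 0.07244923 -0.03429587]
[535 381  25  18 263] [ 0.46486336 -0.37847731  0.01638078] [ 0.2234266  -0.14052587]
```

View pics/w9.png

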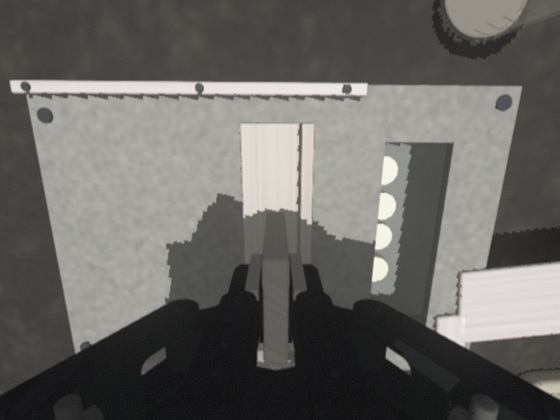

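All four blanks lie flat on the inner floor, visible through the port at about col 385, rows 170–268. Next I release the straightedge and rise.

```bash
python3 -m creep '[0,0,-0.0005,0,0,0,0, 0,0,-0.0005,0,0,0,0.1, 0,0,-0.0005,0,0,0,0.2, 0,0,-0.0005,0,0,0,0.4, 0,0,-0.0005,0,0,0,0.5, 0,0,-0.0005,0,0,0,0.5]'; python3 -m creep '[0,0,-0.01,0,0,0,0.5, 0,0,-0.03,0,0,0,0.5, 0,0,-0.06,0,0,0,0.5, 0,0,-0.1,0,0,0,0.5, 0,0,-0.14,0,0,0,0.5, 0,0,-0.17,0,0,0,0.5, 0,0,-0.17,0,0,0,0.5, 0,0,-0.17,0,0,0,0.5]'; python3 - <<'E'
from h import *
p,d,m=snap('wrist','w10.png');snap('side','s10.png');m=camera_model('wrist');C=cloud(m,d)
a=np.radians(-77.8);R=np.array([[np.cos(a),-np.sin(a)],[np.sin(a),np.cos(a)]])
B=(C[...,:2]-[.555,-.1304])@R
M=(C[...,2]>.123)&(C[...,2]<.137)&(abs(B[...,0])<.08)&(abs(B[...,1])<.08)
print(M.sum(),B[M].mean(0),C[M][:,2].mean(),C[M][:,2].std())
E
```

```text
time: 17.42
eef_pos: [0.5532, -0.1267, 0.0931]
orientation: [[0.217, -0.976, -0.001], [-0.976, -0.217, 0.0], [-0.0, 0.0, -1.0]]
wrist_force: [-0.9, 0.2, 0.5]
width: 0.503
time: 18.42
eef_pos: [0.5528, -0.1267, 0.2627]
orientation: [[0.217, -0.976, -0.001], [-0.976, -0.217, 0.0], [-0.001, 0.001, -1.0]]
wrist_force: [0.2, 0.7, -0.1]
width: 0.503
547 [-0.00365304  0.00111962] 0.12887791552049066 0.0007922634110457544
```

View pics/w10.png

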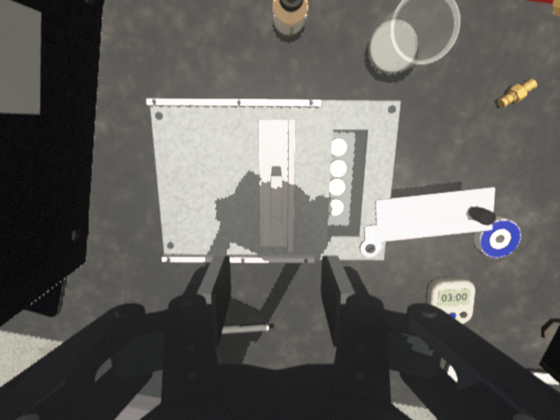

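View pics/s10.png

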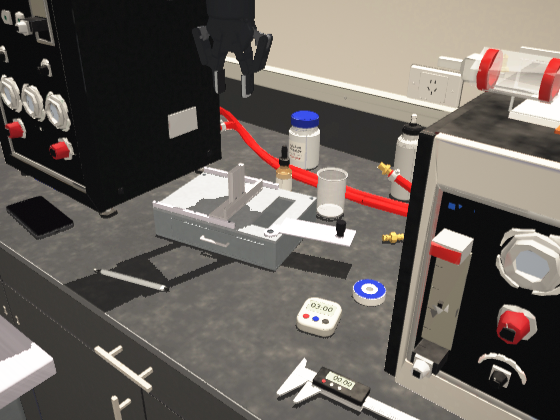

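The straightedge stands upright on the deck, the four blanks are visible in the port (cols 330–348, rows 147–208), and the cover is open. The gripper is well clear, so I am handing in.

```bash
python3 -c "
from workcell import arm
print(arm.sign_off())"
```

```text
the job is handed in; nothing more can be done
None
```

The job is done and handed in at about 18.5 s of the 64 s. The sign-off gave no verdict, so the results below are my own checks.

- **Cover:** I swivelled it by its knob to about 1.45 rad, worked out from the knob's measured position, and left it open. The last pictures show the port clear.
- **Blanks:** I pushed all four together against the straightedge's upright face. They were in one row on the deck before reaching the port. Then they dropped through, and depth readings put their tops at about 17 mm, so they lie flat on the box floor. The fingertips stayed about 20 mm above the blanks while pushing.
- **Straightedge:** I pulled it back about 48 mm onto solid deck and let go. It stands upright near the middle of the deck (box x about -4 mm, y about 1 mm), with the rib top at 129 mm against the expected 130 mm.
- **Bystanders:** They look unmoved in the final pictures, but I did not measure them. The gripper is clear of everything.

None of the checks failed or disagreed beyond a few millimetres of calibration and detection scatter.

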